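Size a washed depositor piston on the gauge plate

TASK

The piston standing in the blue stand has come back from the wash unsized: gauge it on the steel plate. Start at the largest hole and push the piston right through the plate, then work down one hole at a time until the next hole refuses it, pressing only gently; then go back and leave it standing fully home, collar on the plate, in the smallest hole that it passes. Never force it, and leave the other two pistons in the grey rack and everything else where it is.

Things in the scene. Friction and masses are not known exactly. Their poses are not given: they have to be found in the camera images.
- piston_a: One of three pistons alike but for the shank: 20, 17 or 14 mm thick (only gauging tells which). From the foot up: steel shank 60 mm long with a 1.5 mm foot bevel, steel collar 34 mm dia. x 6 mm, black round grip 26 mm dia. x 36 mm; about 0.16 kg. Origin: centre of the foot's underside; z up the piston. Starts upright in the stand or the rack (varies), foot 8 mm above the table.
- piston_b: As piston_a: same shape, unknown shank diameter.
- piston_c: As piston_a: same shape, unknown shank diameter.
- gauge: Fixed steel plate on two legs, 70 x 196 x 12 mm, top face 85 mm above the table, open underneath. Four through holes 45 mm apart along its y axis, from the largest at +y to the smallest at -y, marked with 4, 3, 2, 1 dots. A hole is 1 mm wider than its piston. Too thick a piston stops with its foot near the top face; one fully home has its foot 60 mm below it. Origin under the centre, at table level.
- gauge_hole0 (a point): Centre of the mouth of the largest gauge hole, 21 mm diameter, at the level of the plate's top face; z straight up.
- gauge_hole1 (a point): Centre of the mouth of the second largest gauge hole, 18 mm diameter, at the level of the plate's top face; z straight up.
- gauge_hole2 (a point): Centre of the mouth of the third largest gauge hole, 15 mm diameter, at the level of the plate's top face; z straight up.
- gauge_hole3 (a point): Centre of the mouth of the smallest gauge hole, 12 mm diameter, at the level of the plate's top face; z straight up.
- stand: Fixed blue plastic block 56 x 56 x 38 mm with one loose 24 mm hole, 30 mm deep, in which the piston to be sized stands. Origin at the centre of its underside.
- rack: Fixed grey plastic block 60 x 150 x 38 mm with two such holes at y = +40 and -40 mm, where the other two pistons stand. Origin at the centre of its underside.
- mould: Bystander: grey sweet mould 135 x 275 x 24 mm with star cavities, origin at the centre of its underside.
- jug: Bystander: steel mug, 84 mm diameter, 95 mm high, handle towards its +y, origin under its centre.
- jar: Bystander: amber glass jar with a brass cap, 72 mm diameter, 110 mm high, origin under its centre.
- spatula: Bystander: spatula lying flat, 240 mm long along its x axis.
- spanner: Bystander: spanner lying flat, 170 mm long along its x axis.

How it is judged:
On the way, in this order (a step that is already met when the one before it is completed fails the run):
1. the piston's foot has gone through the plate at the largest hole (14 mm or more below the top face) (((horizontal distance between piston_a and gauge_hole0 below 0.004 m and z of piston_a in the frame of gauge_hole0 below -0.014 m) or (horizontal distance between piston_b and gauge_hole0 below 0.004 m and z of piston_b in the frame of gauge_hole0 below -0.014 m) or (horizontal distance between piston_c and gauge_hole0 below 0.004 m and z of piston_c in the frame of gauge_hole0 below -0.014 m))), for 0.05 s.
2. the second largest hole: a 17 or 14 mm piston goes through (14 mm or more), a 20 mm one is pressed lightly (over 1 N) on it, centred within 4 mm, and is refused (((horizontal distance between piston_a and gauge_hole1 below 0.004 m and z of piston_a in the frame of gauge_hole1 between -0.006 and 0.004 m and contact force between piston_a and gauge above 1 N) or (horizontal distance between piston_b and gauge_hole1 below 0.004 m and z of piston_b in the frame of gauge_hole1 below -0.014 m) or (horizontal distance between piston_c and gauge_hole1 below 0.004 m and z of piston_c in the frame of gauge_hole1 below -0.014 m))), for 0.05 s.
3. a 14 mm piston goes through the third hole (14 mm or more), a 17 mm one is pressed lightly on it and refused; a 20 mm one is back in the largest hole (14 mm or more) (((horizontal distance between piston_a and gauge_hole0 below 0.004 m and z of piston_a in the frame of gauge_hole0 below -0.014 m) or (horizontal distance between piston_b and gauge_hole2 below 0.004 m and z of piston_b in the frame of gauge_hole2 between -0.006 and 0.004 m and contact force between piston_b and gauge above 1 N) or (horizontal distance between piston_c and gauge_hole2 below 0.004 m and z of piston_c in the frame of gauge_hole2 below -0.014 m))), for 0.05 s.
4. a 14 mm piston is pressed lightly on the smallest hole and refused; a 17 mm one is back in the second hole (14 mm or more); a 20 mm one is 45 mm or more down the largest hole (((horizontal distance between piston_a and gauge_hole0 below 0.004 m and z of piston_a in the frame of gauge_hole0 below -0.045 m) or (horizontal distance between piston_b and gauge_hole1 below 0.004 m and z of piston_b in the frame of gauge_hole1 below -0.014 m) or (horizontal distance between piston_c and gauge_hole3 below 0.004 m and z of piston_c in the frame of gauge_hole3 between -0.006 and 0.004 m and contact force between piston_c and gauge above 1 N))), for 0.05 s.
At the end, for the whole second after the job is handed in: The sized piston stands at rest and upright (within 0.06 rad) in the smallest hole that passes it, within 3 mm of its centre, fully home: collar on the plate to within 2 mm. The other two pistons still stand upright in the grey rack (((horizontal distance between piston_a and gauge_hole0 below 0.003 m and z of piston_a in the frame of gauge_hole0 below -0.058 m and angle between piston_a's own z axis and vertical below 0.06 rad and linear speed of piston_a below 0.02 m/s and horizontal distance between each of piston_b, piston_c and rack below 0.06 m and angle between each of piston_b, piston_c's own z axis and vertical below 0.15 rad) or (horizontal distance between piston_b and gauge_hole1 below 0.003 m and z of piston_b in the frame of gauge_hole1 below -0.058 m and angle between piston_b's own z axis and vertical below 0.06 rad and linear speed of piston_b below 0.02 m/s and horizontal distance between each of piston_a, piston_c and rack below 0.06 m and angle between each of piston_a, piston_c's own z axis and vertical below 0.15 rad) or (horizontal distance between piston_c and gauge_hole2 below 0.003 m and z of piston_c in the frame of gauge_hole2 below -0.058 m and angle between piston_c's own z axis and vertical below 0.06 rad and linear speed of piston_c below 0.02 m/s and horizontal distance between each of piston_a, piston_b and rack below 0.06 m and angle between each of piston_a, piston_b's own z axis and vertical below 0.15 rad))); the robot touches nothing.
It fails at once if a piston is forced: it presses on the gauge with more than 30 N (contact force between any of piston_a, piston_b, piston_c and gauge above 30 N).
It fails at once if the piston is pressed (over 2 N) on a hole two or more sizes too small for it, the hole between left out ((horizontal distance between piston_a and gauge_hole2 below 0.012 m and contact force between piston_a and gauge above 2 N) or (horizontal distance between piston_a and gauge_hole3 below 0.012 m and contact force between piston_a and gauge above 2 N) or (horizontal distance between piston_b and gauge_hole3 below 0.012 m and contact force between piston_b and gauge above 2 N)).
It fails at once if a second piston, one that stood in the grey rack, is taken (moved over 30 mm) (distance of each of piston_a, piston_b from where it was at the start of the episode above 0.03 m or distance of each of piston_a, piston_c from where it was at the start of the episode above 0.03 m or distance of each of piston_b, piston_c from where it was at the start of the episode above 0.03 m).
It fails at once if the mould, jug, jar, spatula or spanner is shifted by more than 30 mm (distance of any of mould, jug, jar, spatula, spanner from where it was at the start of the episode above 0.03 m).
It also fails if it takes over 72 s, if anything falls off the work surface, if the arm or the gripper's body presses on something with over 40 N, if the wrist force passes 120 N, or if a joint passes its speed limit or range.

ROBOT

A 6-joint arm with a two-finger parallel gripper is mounted at the origin on the work surface. World frame = base frame: x ahead of the robot, y to its left, z up, the work surface at z = 0. Lengths are in m, angles in rad, forces in N, time in s.
With the tool pointing down it reaches from about 0.275 to 0.875 m from the base axis. Payload 12.5 kg.
Tool frame: the origin (TCP) lies where the fingers leave the gripper's body, on its centre line; the fingertips stand 73 mm ahead of it and the grasp point (between the pads) lies 54 mm ahead of it; z points along the fingers, x is the direction in which the jaws open and shut, and the axes are right-handed (so a half turn about z gives the same grasp; the last joint's range is limited). The gripper opens to 85 mm and grips with 20 to 120 N. Pads are 22 mm wide; open, the fingers measure 114 mm over their backs; the gripper's body (76 mm by 85 mm) begins 54 mm behind the grasp point. The pads swing forward as they close: fully open they stand 13 mm farther back than shut.
Start: joints at [-1.419, 0.351, 1.652, -0, 1.139, -0.085], TCP at [0.129, -0.535, 0.304] pointing down, gripper open.
Joint ranges: [-2.75, 2.75], [-0.79, 2.1], [0.01, 2.65], [-1.57, 4.71], [0.07, 3.14], [-2.87, 2.87]. Speed limits (rad/s): [2.22, 2.22, 2.79, 3.14, 3.14, 3.14].

INTERFACE

Orientations are given as a rotation vector (axis times angle).
In Python, from cell import status, eyes, workorder gives the robot as it stands.
- The arm moves only by the tool carry_out, never from a script. Its argument "steps" is one flat list of numbers, 7 for each row, row after row: the turn, a rotation vector about the world's x, y, z in degrees, then the shift along the world's x, y, z in mm, then the opening, from 0 (shut) to 1 (fully open). A call has 1 to 20 rows; each row is the pose to reach, as a shift and turn from the pose measured when the call began; what a row does not reach only later rows make up. A row lasts 1/8 s, in which the tool goes at most 62.5 mm and 10.7 degrees, less where a joint would pass 70% of its speed; a pose out of reach is approached as far as the arm can. A call with a gripper value outside its range is refused whole. The fingers move at their own pace and stop on an object; "squeeze" is the grip in N (left out, the last holds). Time passes only in rows, so rows that repeat a pose let the fingers close. It gives the time, the measured TCP pose, the force and the opening at its end, in the units of the state.
- status.state(): the state, without advancing time (a new reading comes with each control period).
- eyes.read_camera(name): name is "side" or "top" or "wrist"; returns the picture (384x512x3 uint8, red, green, blue); there is no depth.
- eyes.calibration(name): a dict with "fx", "fy", "cx", "cy" (pixels), "D" ([k1, k2, p1, p2, k3] as OpenCV has them; the pictures are not rectified), "world_to_cam" (4x4, takes a point from world to camera coordinates); the wrist camera has in their place "mount" (4x4, takes a point from camera to tool coordinates, whose origin is the TCP and whose axes are the tool frame's). Camera axes: x right, y down, z forward; pixel columns grow to the right and rows downward; lengths in m; the calibration is good to about 2 mm. A picture is of the moment at which its call begins: read the wrist's pose just before it. calibration takes no time and is no camera call.
- workorder.job_done(): hands the job in, once; it reports no verdict.
The state is a dict: "t": time; "joint_pos": joint angles; "joint_vel": joint speeds; "joint_torque": joint torques, N m; "tcp_pos": TCP position; "ee_rot": TCP orientation; "contact_force": force on the tool from outside, world axes, zero at the start; "moment": the same for the moment, N m; "gripper_width": finger opening in m.
Only numpy, scipy, OpenCV 4.12 (cv2) and the standard library are available. Lean on these libraries where they do the work, as an engineer would, in place of code of your own. Each camera call takes 0.05 s, during which the arm holds its last target.

## Working session

There is one attempt and no reset: what is moved stays moved. The work goes in short steps, Python scripts to look and compute and a tool call to move; the robot and the scene stay as the last step left them, time stands still between calls to the robot, and variables do not carry over. Pictures are saved under pics/ and viewed, and the job is handed in when it is done.

Besides the shell and the picture viewer there is one more tool, called after "Emit:" as name(argument=value, ...), one argument or row to a line, values as JSON. carry_out: Moves the arm, as the interface text tells. Its arguments: {"type":"object","properties":{"steps":{"type":"array"},"squeeze":{"type":"number"}},"required":["steps"]}

```bash
ls; mkdir -p pics
python3 - <<'E'
from cell import status, eyes
import cv2
print(status.state())
for n in ["side","top","wrist"]:
    im=eyes.read_camera(n); cv2.imwrite(f"pics/{n}0.png",im[:,:,::-1])
    c=eyes.calibration(n); print(n,c)
E
```

```text
pics
{'t': 0.0, 'joint_pos': array([-1.41857232e+00,  3.51258650e-01,  1.65241876e+00,  1.45815949e-05,
        1.13908937e+00, -8.45949890e-02]), 'joint_vel': array([-0.00195936,  0.0001639 , -0.00067716,  0.00073651, -0.00130604,
       -0.00032952]), 'joint_torque': array([-5.22880691e-04, -5.06109202e+01, -2.91408420e+01, -5.52320250e-05,
        4.66888421e-03, -4.43125634e-05]), 'tcp_pos': array([ 0.12902976, -0.53440295,  0.30334812]), 'ee_rot': array([-2.46766835e+00,  1.94296636e+00,  1.33291984e-03]), 'contact_force': array([-0.21464434,  0.15488128,  0.54672277]), 'moment': array([ 0.0054982 , -0.0366137 , -0.04106639]), 'gripper_width': 0.0850425857002385}
side {'fx': 349.8870230318131, 'fy': 349.8870230318131, 'cx': 262.0497427016627, 'cy': 193.67816280259055, 'D': array([-0.01843837,  0.        ,  0.        ,  0.        ,  0.        ]), 'world_to_cam': array([[ 0.79189438, -0.61065272, -0.00256061, -0.44509777],
       [-0.39564056, -0.50986353, -0.76387677,  0.2998022 ],
       [ 0.46515787,  0.6059228 , -0.64535705,  0.75305581],
       [ 0.        ,  0.        ,  0. 
[... 308 characters left out ...]
9, -0.09728287, -0.22380918,  0.58504586],
       [ 0.22333797,  0.01584716, -0.97461224,  1.08941674],
       [ 0.        ,  0.        ,  0.        ,  1.        ]])}
wrist {'fx': 265.11630400025984, 'fy': 265.11630400025984, 'cx': 254.31237032475718, 'cy': 195.758026180164, 'D': array([-0.0410699,  0.       ,  0.       ,  0.       ,  0.       ]), 'mount': array([[ 9.99999599e-01, -8.81289811e-04, -1.61898909e-04,
        -1.04674944e-04],
       [ 8.87229998e-04,  9.48602419e-01,  3.16469057e-01,
        -8.23713943e-02],
       [-1.25323259e-04, -3.16469074e-01,  9.48602820e-01,
        -7.03001863e-02],
       [ 0.00000000e+00,  0.00000000e+00,  0.00000000e+00,
         1.00000000e+00]])}
```

View pics/side0.png

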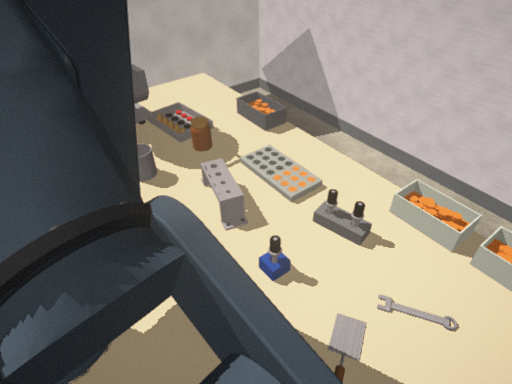

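View pics/top0.png

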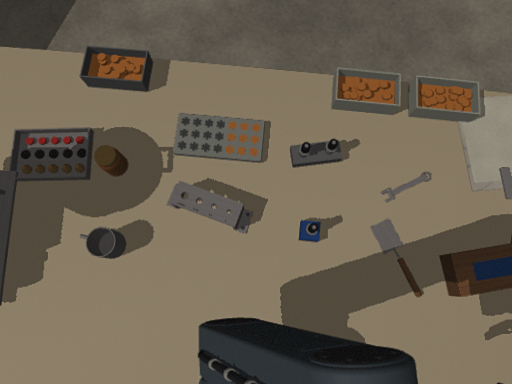

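View pics/wrist0.png

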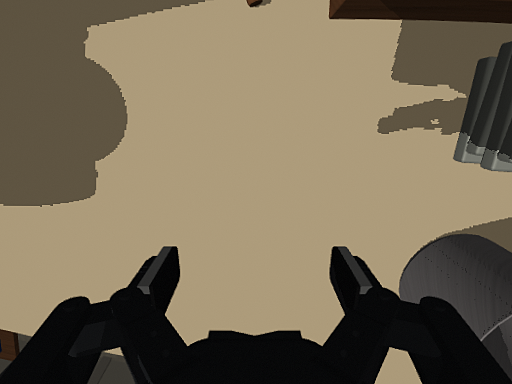

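The side and top views show the stand at about (311,230) in top. The gauge runs from (175,192) to (248,218), and the rack is near (315,152). Next I'll zoom in.

```bash
cat > h.py <<'E'
import numpy as np, cv2
from cell import eyes,status
def ray(cam,uv):
    c=eyes.calibration(cam); K=np.array([[c['fx'],0,c['cx']],[0,c['fy'],c['cy']],[0,0,1]])
    n=cv2.undistortPoints(np.array([[uv]],float),K,c['D'])[0,0]
    if 'mount' in c:
        s=status.state(); T=np.eye(4); T[:3,:3]=cv2.Rodrigues(s['ee_rot'])[0]; T[:3,3]=s['tcp_pos']; T=T@c['mount']
    else: T=np.linalg.inv(c['world_to_cam'])
    return T[:3,3], T[:3,:3]@np.array([n[0],n[1],1])
def onz(cam,uv,z):
    o,d=ray(cam,uv); return o+d*(z-o[2])/d[2]
def proj(cam,p):
    c=eyes.calibration(cam); K=np.array([[c['fx'],0,c['cx']],[0,c['fy'],c['cy']],[0,0,1]])
    if 'mount' in c:
        s=status.state(); T=np.eye(4); T[:3,:3]=cv2.Rodrigues(s['ee_rot'])[0]; T[:3,3]=s['tcp_pos']; W=np.linalg.inv(T@c['mount'])
    else: W=c['world_to_cam']
    r,_=cv2.Rodrigues(W[:3,:3]); return cv2.projectPoints(np.array([p],float),r,W[:3,3],K,c['D'])[0][0,0]
E
python3 - <<'E'
import cv2
a=cv2.imread('pics/top0.png'); b=cv2.imread('pics/side0.png')
cv2.imwrite('pics/top0z.png',cv2.resize(a[120:260,155:355],None,fx=4,fy=4,interpolation=cv2.INTER_CUBIC))
cv2.imwrite('pics/side0z.png',cv2.resize(b[130:290,190:390],None,fx=3.7,fy=3.7,interpolation=cv2.INTER_CUBIC))
E
```

```text
(no output)
```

View pics/top0z.png

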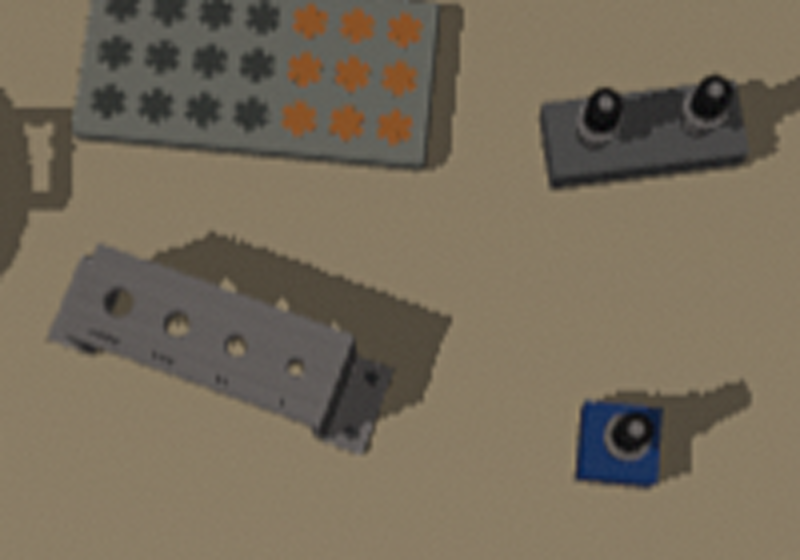

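View pics/side0z.png

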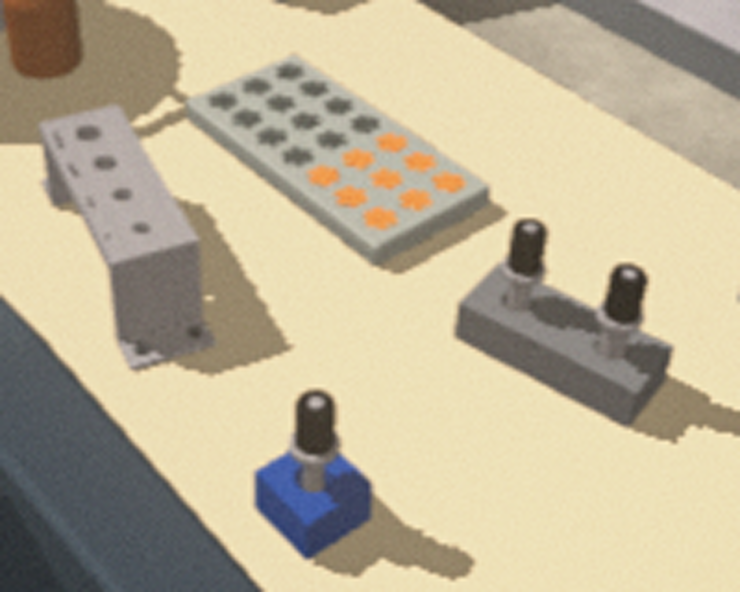

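Run:
```python
from h import *
P=[]
for x,y in [(119,301),(177,323),(235,345),(295,367)]:
    p=onz('top',(155+(x+.5)/4-.5,120+(y+.5)/4-.5),.085);P.append(p);print(p.round(4))
P=np.array(P);print(np.linalg.norm(np.diff(P,axis=0),axis=1)); d=P[0]-P[3];print(np.degrees(np.arctan2(d[1],d[0])))
for x,y in [(88,132),(105,162),(123,194),(141,228)]:
    print('side',onz('side',(190+(x+.5)/3.7-.5,130+(y+.5)/3.7-.5),.085).round(4))
print('stand block')
for c in [(583,402),(661,408),(655,486),(577,479)]: print(onz('top',(155+(c[0]+.5)/4-.5,120+(c[1]+.5)/4-.5),.038).round(4))
print('grip top',onz('top',(155+(635.5)/4-.5,120+(424.5)/4-.5),.110), 'side',onz('side',(190+316.5/3.7-.5,130+(402.5)/3.7-.5),.11))
print('collar',onz('top',(155+(629.5)/4-.5,120+(437)/4-.5),.074), 'side',onz('side',(190+314/3.7-.5,130+(449)/3.7-.5),.074))
for x,y in [(605,100),(714,90)]: print('rack top',onz('top',(155+x/4-.5,120+y/4-.5),.11))
```

```text
[0.5395 0.2139 0.085 ]
[0.5279 0.1708 0.085 ]
[0.5163 0.1279 0.085 ]
[0.5049 0.0839 0.085 ]
[0.04472464 0.04440845 0.04543208]
75.06712517073
side [0.5384 0.2145 0.085 ]
side [0.5273 0.1704 0.085 ]
side [0.5162 0.1262 0.085 ]
side [0.5043 0.0826 0.085 ]
stand block
[ 0.5075 -0.1248  0.038 ]
[ 0.5087 -0.1821  0.038 ]
[ 0.4515 -0.1814  0.038 ]
[ 0.451  -0.1247  0.038 ]
grip top [ 0.48471603 -0.15403819  0.11      ] side [ 0.48180627 -0.15398383  0.11      ]
collar [ 0.4806403  -0.15532625  0.074     ] side [ 0.47660519 -0.15903874  0.074     ]
rack top [ 0.71578062 -0.1166955   0.11      ]
rack top [ 0.73137036 -0.19437954  0.11      ]
```

The top and side rays agree to within 2 mm on the holes, and their spacing comes out at 44.4–45.4 mm against the true 45. The stand block measures 57 mm against 56, and the piston is near (0.481,-0.155). I'll move above the piston.

Emit:
carry_out(
  steps=[0,0,0,60,65,0,1,0,0,0,100,108,-20,1,0,0,0,140,150,-30,1,0,0,0,180,195,-40,1,0,0,0,220,238,-50,1,0,0,0,260,280,-53,1,0,0,0,300,325,-53,1,0,0,0,340,367,-53,1,0,0,0,352,380,-53,1,0,0,0,352,380,-53,1,0,0,0,352,380,-53,1,0,0,0,352,380,-53,1],
  squeeze=25,
)

```text
t: 1.65
tcp_pos: [0.4804, -0.1553, 0.2505]
ee_rot: [-2.467, 1.945, 0.001]
contact_force: [0.0, 0.3, 0.6]
gripper_width: 0.0856
```

Run:
```python
from h import *
s=status.state();print(s['t'],s['tcp_pos'],s['ee_rot'],s['contact_force'])
im=eyes.read_camera('wrist');cv2.imwrite('pics/w1.png',im[:,:,::-1])
p=s['tcp_pos']; print('proj of expected top', proj('wrist',(.482,-.1545,.110)), proj('wrist',(.48,-.153,.038)))
im=eyes.read_camera('top');cv2.imwrite('pics/t1.png',im[:,:,::-1])
```

```text
1.65 [ 0.48044024 -0.15527489  0.25048847] [-2.46661015e+00  1.94486496e+00  1.25853849e-03] [0.02851316 0.29265396 0.55859475]
proj of expected top [254.20017619 207.36600589] [252.54103946 185.49948312]
```

View pics/w1.png

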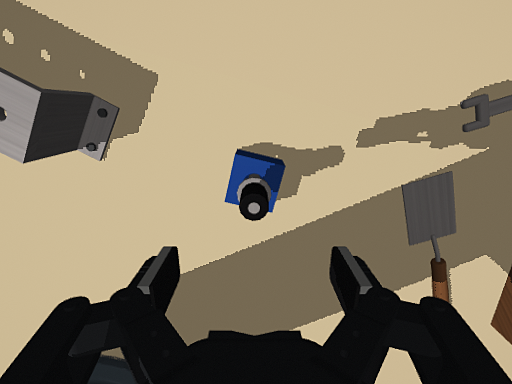

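The wrist view shows the grip top at (254,208), and I predicted (254,207), so the piston position is confirmed. I'll descend and grasp.

Emit:
carry_out(
  steps=[0,0,0,1,1,-40,1,0,0,0,1,1,-80,1,0,0,0,1,1,-100,1,0,0,0,1,1,-100,1,0,0,0,1,1,-100,0.2,0,0,0,1,1,-100,0,0,0,0,1,1,-100,0,0,0,0,1,1,-100,0,0,0,0,1,1,-100,0,0,0,0,1,1,-100,0],
  squeeze=25,
)

```text
t: 3.0
tcp_pos: [0.4819, -0.1542, 0.1512]
ee_rot: [-2.466, 1.944, -0.001]
contact_force: [-0.5, 0.8, 7.2]
gripper_width: 0.0251
```

Run:
```python
from h import *
s=status.state();print(s['t'],s['tcp_pos'],s['contact_force'],s['gripper_width'])
im=eyes.read_camera('side');cv2.imwrite('pics/s2.png',cv2.resize(im[170:300,200:360,::-1],None,fx=4.5,fy=4.5,interpolation=cv2.INTER_CUBIC))
im=eyes.read_camera('wrist');cv2.imwrite('pics/w2.png',im[:,:,::-1])
```

```text
3.0 [ 0.48192889 -0.15421977  0.15116546] [-0.51357619  0.79738563  7.15732981] 0.025132016081014102
```

View pics/s2.png

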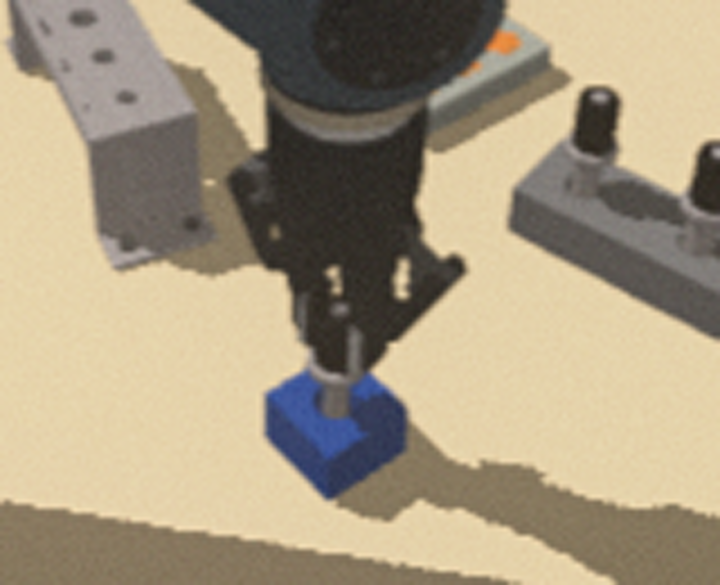

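View pics/w2.png

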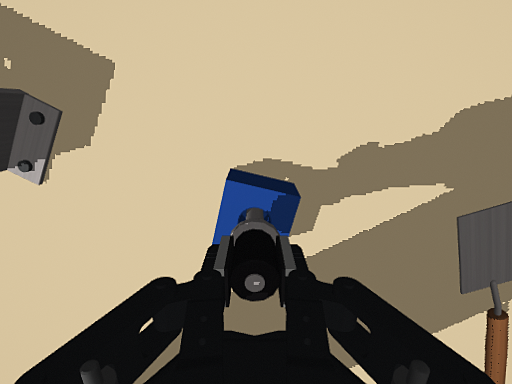

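The piston is gripped upright at 25 mm opening, with the pads just above the collar. I'll lift it and carry it over the largest hole.

Emit:
carry_out(
  steps=[0,0,0,0,0,20,0,0,0,0,0,60,0,0,0,0,0,100,0,0,0,0,0,115,0,0,0,0,8,50,115,0,0,0,0,16,100,115,0,0,0,0,24,150,115,0,0,0,0,32,200,115,0,0,0,0,40,250,115,0,0,0,0,48,300,115,0,0,0,0,54,345,115,0,0,0,0,57,368,115,0,0,0,0,57,368,110,0,0,0,0,57,368,100,0,0,0,0,57,368,100,0,0,0,0,57,368,100,0],
  squeeze=25,
)

```text
invalid input at $.steps: expected a multiple of 7 numbers
```

Run:
```python
from h import *
s=status.state();print(s['t'],s['tcp_pos'],s['ee_rot'],s['contact_force'],s['gripper_width'])
im=eyes.read_camera('side');cv2.imwrite('pics/s3f.png',im[:,:,::-1]);cv2.imwrite('pics/s3.png',cv2.resize(im[110:240,150:310,::-1],None,fx=4.5,fy=4.5,interpolation=cv2.INTER_CUBIC))
im=eyes.read_camera('wrist');cv2.imwrite('pics/w3.png',im[:,:,::-1])
im=eyes.read_camera('top');cv2.imwrite('pics/t3f.png',im[:,:,::-1]);cv2.imwrite('pics/t3.png',cv2.resize(im[140:260,140:300,::-1],None,fx=4.5,fy=4.5,interpolation=cv2.INTER_CUBIC))
```

```text
3.1 [ 0.48190731 -0.15420999  0.15115567] [-2.46639878e+00  1.94443064e+00 -5.21207871e-04] [0.13076871 0.60975877 5.57719454] 0.025175722496727743
```

View pics/s3.png

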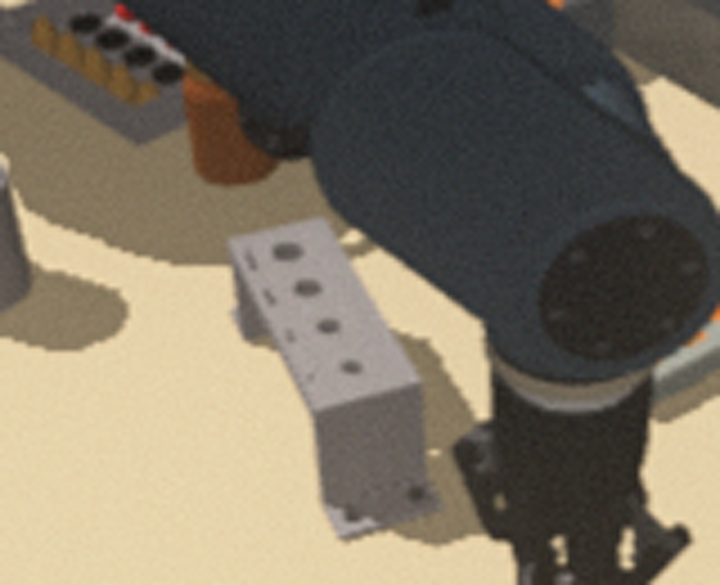

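View pics/w3.png

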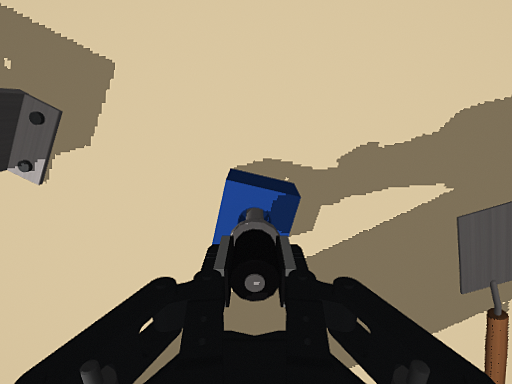

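View pics/t3.png

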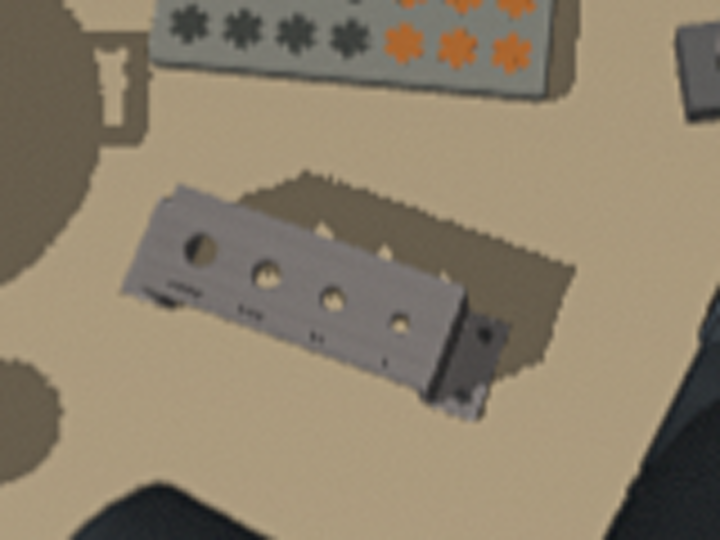

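The call was refused because one row had an extra number. The pictures still show the starting situation, so I'll resend it.

Emit:
carry_out(
  steps=[0,0,0,0,0,20,0,0,0,0,0,0,60,0,0,0,0,0,0,100,0,0,0,0,0,0,115,0,0,0,0,8,50,115,0,0,0,0,16,100,115,0,0,0,0,24,150,115,0,0,0,0,32,200,115,0,0,0,0,40,250,115,0,0,0,0,48,300,115,0,0,0,0,54,345,115,0,0,0,0,57,368,115,0,0,0,0,57,368,110,0,0,0,0,57,368,100,0,0,0,0,57,368,100,0,0,0,0,57,368,100,0],
  squeeze=25,
)

```text
t: 5.25
tcp_pos: [0.539, 0.2131, 0.2512]
ee_rot: [-2.466, 1.946, -0.001]
contact_force: [0.5, -0.3, -1.8]
gripper_width: 0.0251
```

Run:
```python
from h import *
s=status.state();print(s['t'],s['tcp_pos'],s['ee_rot'],s['contact_force'],s['gripper_width'])
im=eyes.read_camera('side');cv2.imwrite('pics/s3f.png',im[:,:,::-1]);cv2.imwrite('pics/s4.png',cv2.resize(im[120:220,160:280,::-1],None,fx=6,fy=6,interpolation=cv2.INTER_CUBIC))
im=eyes.read_camera('wrist');cv2.imwrite('pics/w4.png',im[:,:,::-1])
im=eyes.read_camera('top');cv2.imwrite('pics/t3f.png',im[:,:,::-1]);cv2.imwrite('pics/t4.png',cv2.resize(im[140:260,140:300,::-1],None,fx=4.5,fy=4.5,interpolation=cv2.INTER_CUBIC))
```

```text
5.25 [0.53903214 0.21307151 0.25119346] [-2.46550736e+00  1.94566885e+00 -5.97651868e-04] [ 0.48955888 -0.27556233 -1.76521479] 0.02510651201590946
```

View pics/s4.png

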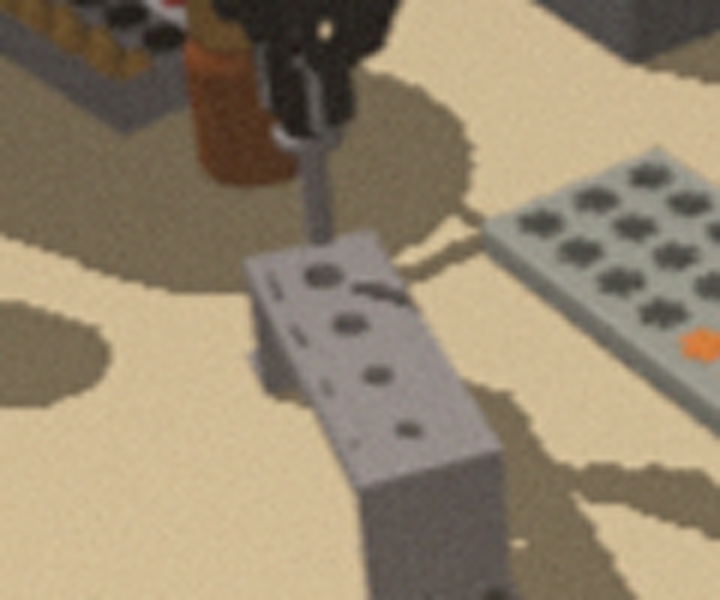

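View pics/w4.png

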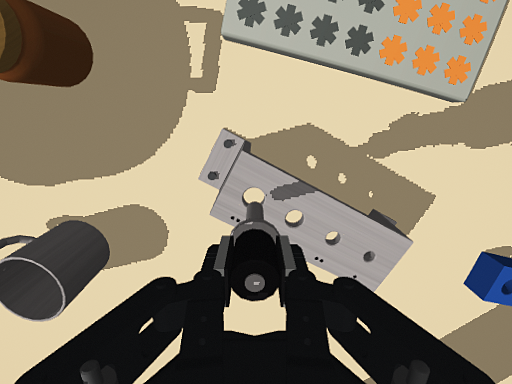

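View pics/t4.png

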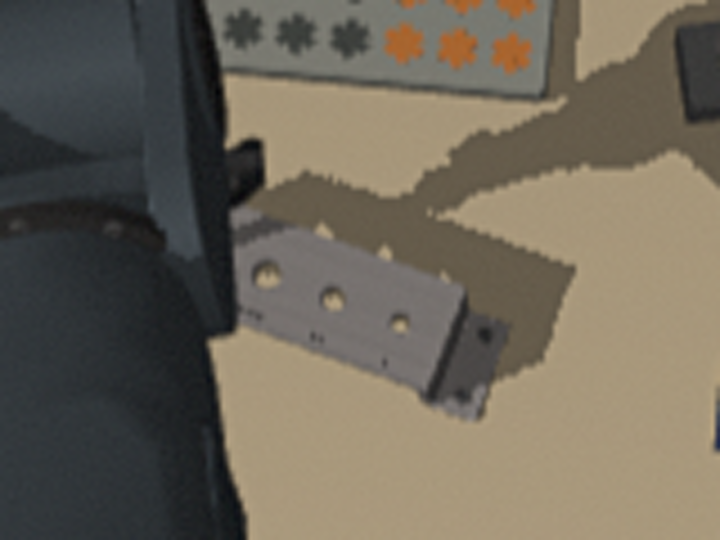

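Run:
```python
from h import *
f=lambda x,y:(160+(x+.5)/6-.5,120+(y+.5)/6-.5)
print('foot side',onz('side',f(319,238),.108).round(4))
print('collar side',onz('side',f(313,138),.171).round(4))
for q in [(324,275),(351,324),(377,375),(409,429)]: print('hole side',onz('side',f(*q),.085).round(4))
for q in [(254,196.5),(293,218),(332,238),(369,257)]: print('hole wrist',onz('wrist',q,.085).round(4))
T=status.state()['tcp_pos']
for z in (.251-.143,.251-.143+.06,.251-.143+.102): print('axis proj',z,proj('wrist',(T[0],T[1],z)),(proj('side',(T[0],T[1],z))-[159.5,119.5])*6)
w=cv2.imread('pics/w4.png');cv2.imwrite('pics/w4z.png',cv2.resize(w[150:300,190:330],None,fx=4,fy=4,interpolation=cv2.INTER_CUBIC))
```

```text
foot side [0.5381 0.214  0.108 ]
collar side [0.5371 0.2068 0.171 ]
hole side [0.5385 0.2137 0.085 ]
hole side [0.527  0.1696 0.085 ]
hole side [0.5151 0.127  0.085 ]
hole side [0.5048 0.0833 0.085 ]
hole wrist [0.5418 0.2147 0.085 ]
hole wrist [0.5292 0.1728 0.085 ]
hole wrist [0.5173 0.1288 0.085 ]
hole wrist [0.5053 0.0841 0.085 ]
axis proj 0.10800000000000001 [254.54309103 208.14161952] [321.57807114 238.21981592]
axis proj 0.168 [254.6004552  241.32800419] [310.24085823 136.63944303]
axis proj 0.21000000000000002 [254.6692389 281.3316425] [301.80279615  60.89638703]
```

View pics/w4z.png

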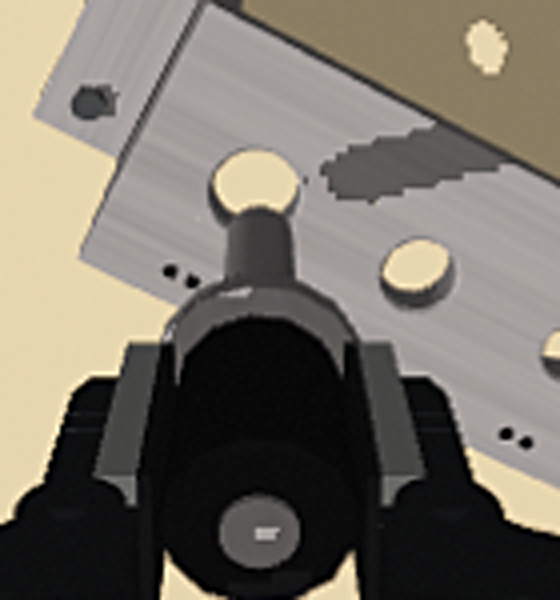

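The wrist and side views both put the foot within about 2 mm of hole 0. The shank may be slightly tilted, so I'll measure its edges.

```bash
cat >> h.py <<'E'
def shank(im,xr,y):
    # subpixel edges: strongest falling & rising gradients along the row (3-row mean)
    g=im[y-1:y+2].mean(0).mean(-1)
    g=cv2.GaussianBlur(g.reshape(1,-1),(3,1),0)[0]
    return g[xr[0]:xr[1]]
E
python3 - <<'E'
from h import *
im=cv2.imread('pics/s3f.png').astype(float)
for y in range(142,162): print(y,im[y,204:222].mean(-1).astype(int))
T=[.539,.2131]
for z in (.108,.128,.148,.168): print(z,proj('side',(*T,z)))
E
```

```text
142 [ 56  93 133 107  56  46  40  41  56  70  78  76  70  85  94  97 100  97]
143 [ 59  72 106 125 120 100  78  78  71  73  81  80  75  93  98 104 101 104]
144 [ 55  62  79  98 100  96  92  82  81  82  74  79  85 100  95 103 100  96]
145 [ 57  54  58  66  69  77  80  80  81  71  81  92  98  98  99  99  97 101]
146 [ 52  55  54  55  60  63  79  79  77  76  83  97 100 101 101  98 102  98]
147 [ 56  61  55  55  52  62  79  79  81  75  87  98 101 101 103 100 102 100]
148 [ 53  53  53  56  49  64  79  81  78  75  86  98 100 102  97 100 103  96]
149 [ 58  55  56  58  59  80  87  78  83  77  82  95  98  98  96  99 101  99]
150 [ 61  68  75  77  88  99  94  79  79  75  86  94 102 105 100 100  96 102]
151 [ 94  93  94  93 100 103  89  80  79  79  80  89  97  99  97  99 106  99]
152 [101 102  99  98  96 101  94  85  81  79  79  90 103 100 104  99  99 100]
153 [102  99  99  98 104 101  96  81  81  77  80  86 100  95 101 103 102 101]
154 [101 101 101  98 100 106  98  84  80  75  77  90  96 100 105  98 103  98]
155 [102  99  99 101  96 100  97  87  81  78  74  89  98 101 102  99  99  99]
156 [101 100 101 100 102 100  97  87  79  81  74  83  98  99 101  98 100 103]
157 [ 97 100 103 103 101 105  98  93  85  81  76  86 100 100 100 101 105 104]
158 [ 98  99 103  98  98 101  96  93  76  75  77  84  98 102 108 116 118 119]
159 [105  98  98 100  99 101 103  93  79  82  75  92 119 131 130 136 132 133]
160 [ 98 102 104  98 103 104 109 105  90  85  95 115 135 140 137 138 139 140]
161 [103 104 110 118 121 129 123 129 127 128 132 137 140 140 141 138 134 141]
0.108 [213.14938701 159.2744671 ]
0.128 [212.53490773 153.76780076]
0.148 [211.90571134 148.12535615]
0.168 [211.26128276 142.34222055]
```

There is no visible tilt: the edges match the tool axis to 0.3 px. I'll nudge +1,+1 mm and lower gently 5 mm past the top face, then check the force.

Emit:
carry_out(
  steps=[0,0,0,1,1,-10,0,0,0,0,1,1,-18,0,0,0,0,1,1,-21,0,0,0,0,1,1,-23,0,0,0,0,1,1,-25,0,0,0,0,1,1,-27,0,0,0,0,1,1,-28,0,0,0,0,1,1,-28,0],
)

```text
t: 6.4
tcp_pos: [0.54, 0.2145, 0.2234]
ee_rot: [-2.466, 1.945, -0.001]
contact_force: [-0.5, -0.6, -1.0]
gripper_width: 0.0251
```

No contact force 5 mm down, so I'll push it on through.

Emit:
carry_out(
  steps=[0,0,0,0,0,-5,0,0,0,0,0,0,-10,0,0,0,0,0,0,-15,0,0,0,0,0,0,-20,0,0,0,0,0,0,-20,0,0,0,0,0,0,-20,0],
)

```text
t: 7.15
tcp_pos: [0.5401, 0.2145, 0.2036]
ee_rot: [-2.466, 1.945, -0.001]
contact_force: [0.0, -0.2, -1.8]
gripper_width: 0.0253
```

Run:
```python
from h import *
s=status.state();print(s['t'],s['tcp_pos'],s['contact_force'])
im=eyes.read_camera('wrist');cv2.imwrite('pics/w5.png',cv2.resize(im[150:290,180:380,::-1],None,fx=4,fy=4,interpolation=cv2.INTER_CUBIC))
im=eyes.read_camera('side');cv2.imwrite('pics/s5f.png',im[:,:,::-1]);cv2.imwrite('pics/s5.png',cv2.resize(im[130:210,190:270,::-1],None,fx=7,fy=7,interpolation=cv2.INTER_CUBIC))
```

```text
7.15 [0.54012934 0.21453347 0.20355702] [ 0.00241707 -0.17727896 -1.80421854]
```

View pics/w5.png

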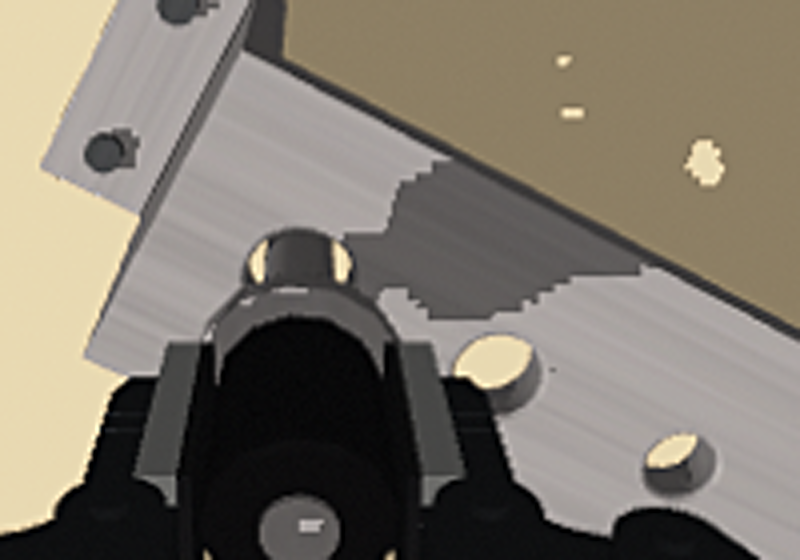

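View pics/s5.png

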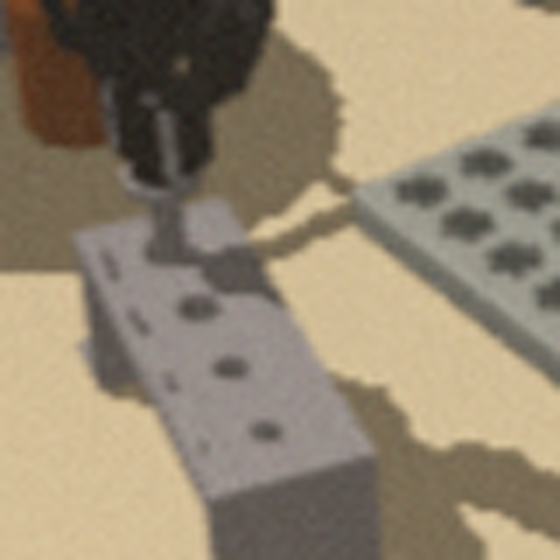

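The shank is through hole 0, with the foot about 24 mm below the top face. It has roughly 3.5 mm of clearance each side, so it looks like the 14 mm piston. I'll lift it and hover over hole 1.

Emit:
carry_out(
  steps=[0,0,0,0,0,10,0,0,0,0,0,0,25,0,0,0,0,0,0,32,0,0,0,0,0,0,32,0,0,0,0,-5,-20,32,0,0,0,0,-11,-43,32,0,0,0,0,-11,-43,32,0,0,0,0,-11,-43,32,0],
)

```text
t: 8.25
tcp_pos: [0.5292, 0.171, 0.2357]
ee_rot: [-2.464, 1.946, -0.001]
contact_force: [0.2, 0.0, -1.2]
gripper_width: 0.0249
```

Run:
```python
from h import *
s=status.state();print(s['t'],s['tcp_pos'],s['contact_force'])
im=eyes.read_camera('wrist');cv2.imwrite('pics/w6f.png',im[:,:,::-1]);cv2.imwrite('pics/w6.png',cv2.resize(im[170:260,190:310,::-1],None,fx=6.5,fy=6.5,interpolation=cv2.INTER_CUBIC))
im=eyes.read_camera('side');cv2.imwrite('pics/s6f.png',im[:,:,::-1]);cv2.imwrite('pics/s6.png',cv2.resize(im[140:205,180:250,::-1],None,fx=9,fy=9,interpolation=cv2.INTER_CUBIC))
x,y,z=s['tcp_pos']
print((proj('side',(x,y,z-.143))-[179.5,139.5])*9,(proj('side',(x,y,.085))-[179.5,139.5])*9,(proj('wrist',(x,y,.085))-[189.5,169.5])*6.5)
```

```text
8.25 [0.52920367 0.1710406  0.23571658] [ 0.17307379  0.02354142 -1.2007649 ]
[348.47170195 283.57634415] [350.39911865 302.24787505] [426.85321701 233.71495337]
```

View pics/w6.png

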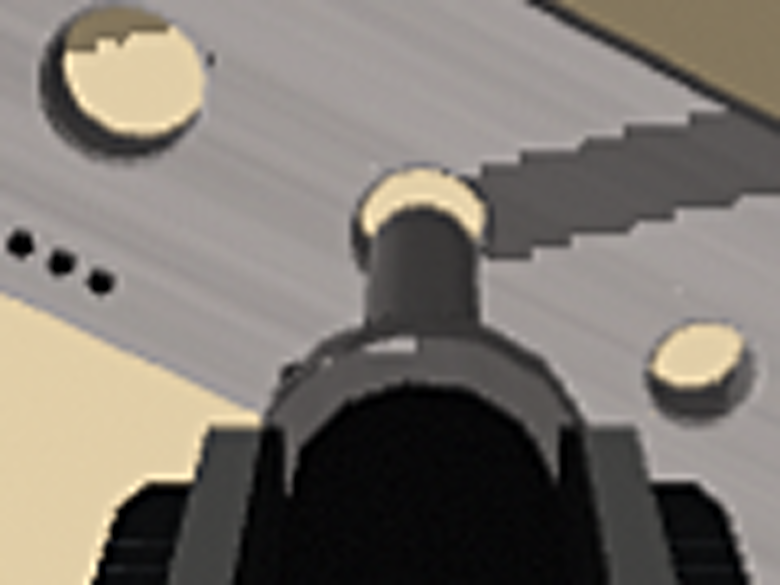

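View pics/s6.png

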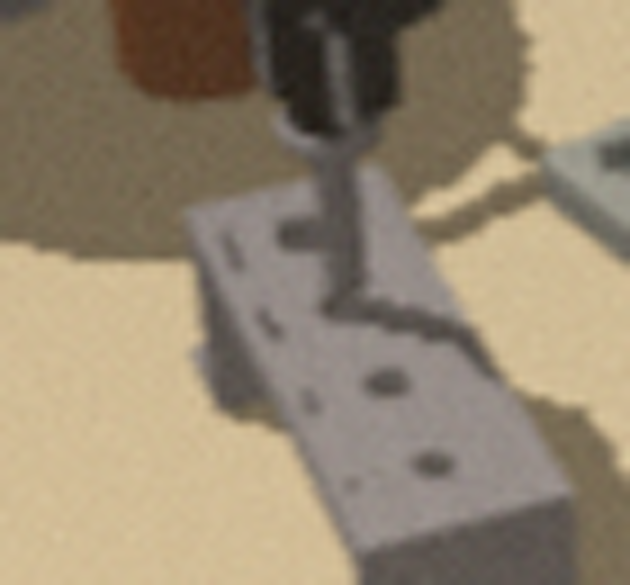

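The wrist view shows the shank centred over hole 1 at column 423 against 421, and within about 0.6 mm along the other axis. I'll lower it gently.

Emit:
carry_out(
  steps=[0,0,0,0,0,-4,0,0,0,0,0,0,-6,0,0,0,0,0,0,-8,0,0,0,0,0,0,-9,0,0,0,0,0,0,-10,0,0,0,0,0,0,-11,0,0,0,0,0,0,-12,0,0,0,0,0,0,-12,0],
)

```text
t: 9.35
tcp_pos: [0.5292, 0.1716, 0.2236]
ee_rot: [-2.465, 1.944, -0.001]
contact_force: [-0.0, -0.1, -2.1]
gripper_width: 0.0255
```

Still no contact 4 mm below the face, so I'll continue through.

Emit:
carry_out(
  steps=[0,0,0,0,0,-5,0,0,0,0,0,0,-10,0,0,0,0,0,0,-15,0,0,0,0,0,0,-20,0,0,0,0,0,0,-20,0,0,0,0,0,0,-20,0],
)

```text
t: 10.1
tcp_pos: [0.5293, 0.1716, 0.2037]
ee_rot: [-2.465, 1.944, -0.001]
contact_force: [-0.5, 0.1, -0.8]
gripper_width: 0.0252
```

Run:
```python
from h import *
s=status.state();print(s['t'],s['tcp_pos'],s['contact_force'])
im=eyes.read_camera('wrist');cv2.imwrite('pics/w7f.png',im[:,:,::-1]);cv2.imwrite('pics/w7.png',cv2.resize(im[170:260,190:310,::-1],None,fx=6.5,fy=6.5,interpolation=cv2.INTER_CUBIC))
im=eyes.read_camera('side');cv2.imwrite('pics/s7f.png',im[:,:,::-1]);cv2.imwrite('pics/s7.png',cv2.resize(im[140:205,180:250,::-1],None,fx=9,fy=9,interpolation=cv2.INTER_CUBIC))
```

```text
10.1 [0.52925243 0.17161846 0.20367145] [-0.46483589  0.12684401 -0.80815549]
```

View pics/w7.png

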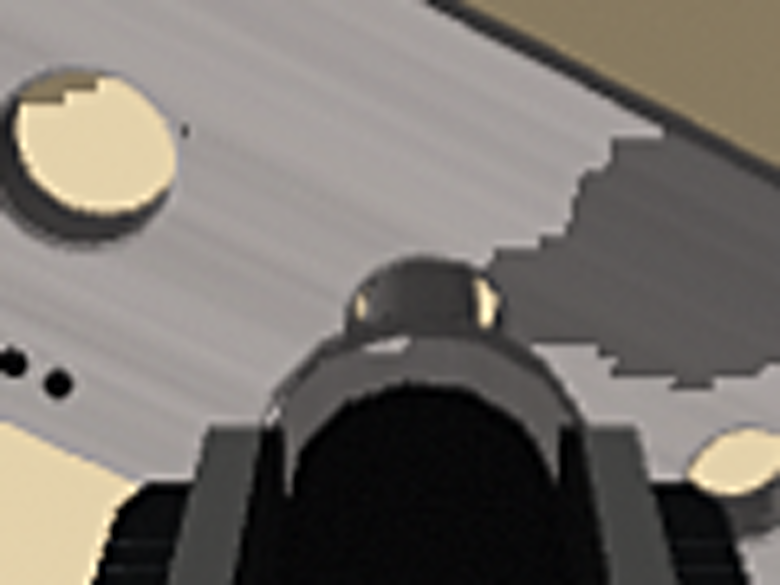

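View pics/s7.png

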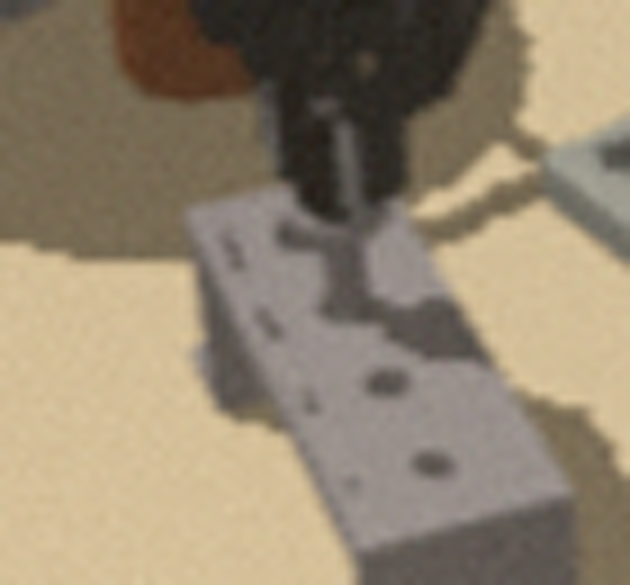

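The shank is through hole 1, centred to about 0.4 mm in both views. I'll lift it and hover over hole 2.

Emit:
carry_out(
  steps=[0,0,0,0,0,10,0,0,0,0,0,0,25,0,0,0,0,0,0,31,0,0,0,0,0,0,31,0,0,0,0,-5,-20,31,0,0,0,0,-11.5,-44,31,0,0,0,0,-11.5,-44,31,0,0,0,0,-11.5,-44,30,0,0,0,0,-11.5,-44,30,0],
)

```text
t: 11.32
tcp_pos: [0.5178, 0.1278, 0.2336]
ee_rot: [-2.466, 1.944, -0.001]
contact_force: [0.7, -0.2, -0.8]
gripper_width: 0.0252
```

Run:
```python
from h import *
s=status.state();print(s['t'],s['tcp_pos'],s['contact_force'])
im=eyes.read_camera('wrist');cv2.imwrite('pics/w8f.png',im[:,:,::-1]);cv2.imwrite('pics/w8.png',cv2.resize(im[170:260,190:310,::-1],None,fx=6.5,fy=6.5,interpolation=cv2.INTER_CUBIC))
im=eyes.read_camera('side');cv2.imwrite('pics/s8f.png',im[:,:,::-1]);cv2.imwrite('pics/s8.png',cv2.resize(im[140:205,180:250,::-1],None,fx=9,fy=9,interpolation=cv2.INTER_CUBIC))
```

```text
11.325 [0.51777882 0.12784672 0.23358187] [ 0.69772294 -0.20757167 -0.77886471]
```

View pics/w8.png

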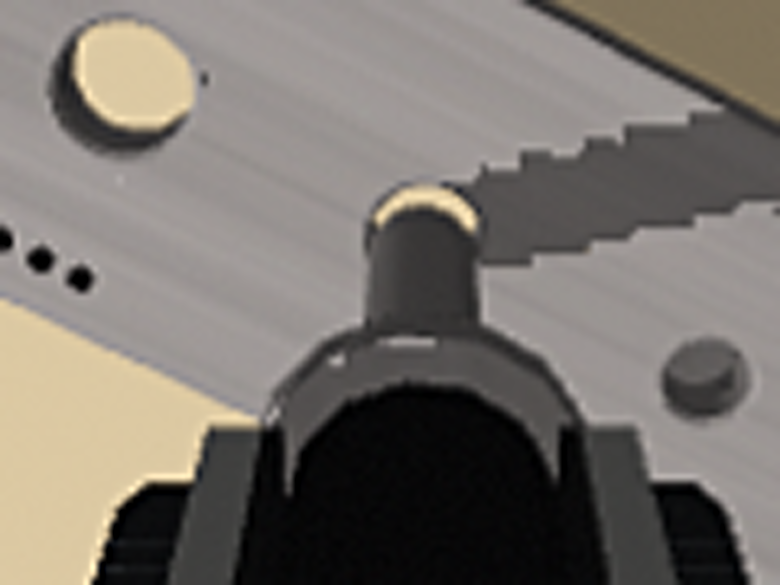

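View pics/s8.png

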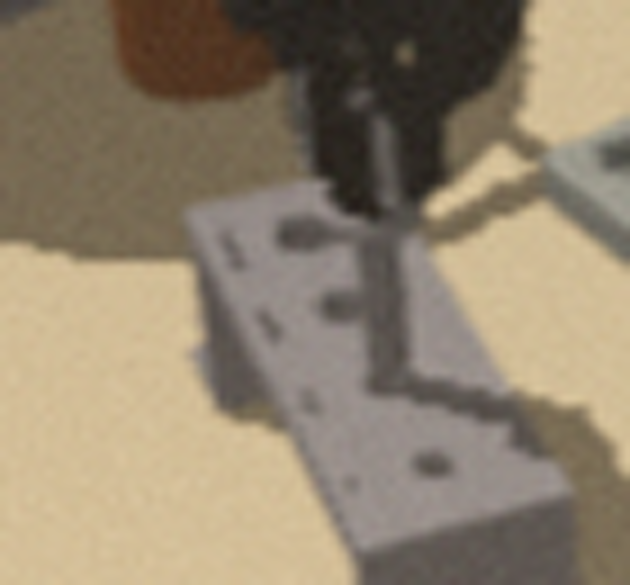

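The shank is centred on hole 2 in both views: 424 against 424 in wrist, 387 against 386 in side. I'll lower it in 1 mm steps.

Emit:
carry_out(
  steps=[0,0,0,0,0,-3,0,0,0,0,0,0,-4,0,0,0,0,0,0,-5,0,0,0,0,0,0,-6,0,0,0,0,0,0,-7,0,0,0,0,0,0,-8,0,0,0,0,0,0,-8,0],
)

```text
t: 12.3
tcp_pos: [0.5178, 0.1279, 0.2256]
ee_rot: [-2.466, 1.944, -0.001]
contact_force: [-1.2, -0.0, -1.7]
gripper_width: 0.0251
```

Emit:
carry_out(
  steps=[0,0,0,0,0,-1,0,0,0,0,0,0,-2,0,0,0,0,0,0,-3,0,0,0,0,0,0,-4,0,0,0,0,0,0,-4,0],
)

```text
t: 12.92
tcp_pos: [0.5177, 0.1279, 0.2215]
ee_rot: [-2.466, 1.944, -0.001]
contact_force: [-0.3, -0.1, -1.8]
gripper_width: 0.0254
```

It is in hole 2 (6.5 mm) with only its own weight on the wrist, so I'll go through.

Emit:
carry_out(
  steps=[0,0,0,0,0,-3,0,0,0,0,0,0,-6,0,0,0,0,0,0,-9,0,0,0,0,0,0,-12,0,0,0,0,0,0,-15,0,0,0,0,0,0,-15,0,0,0,0,0,0,-15,0],
)

```text
t: 13.8
tcp_pos: [0.5177, 0.1278, 0.2064]
ee_rot: [-2.466, 1.944, -0.001]
contact_force: [-0.6, -1.2, -2.8]
gripper_width: 0.0253
```

Run:
```python
from h import *
s=status.state();print(s['t'],s['tcp_pos'],s['contact_force'])
im=eyes.read_camera('wrist');cv2.imwrite('pics/w9f.png',im[:,:,::-1]);cv2.imwrite('pics/w9.png',cv2.resize(im[170:260,190:310,::-1],None,fx=6.5,fy=6.5,interpolation=cv2.INTER_CUBIC))
```

```text
13.8 [0.51766635 0.12784584 0.20638814] [-0.5688943  -1.22326637 -2.77452417]
```

View pics/w9.png

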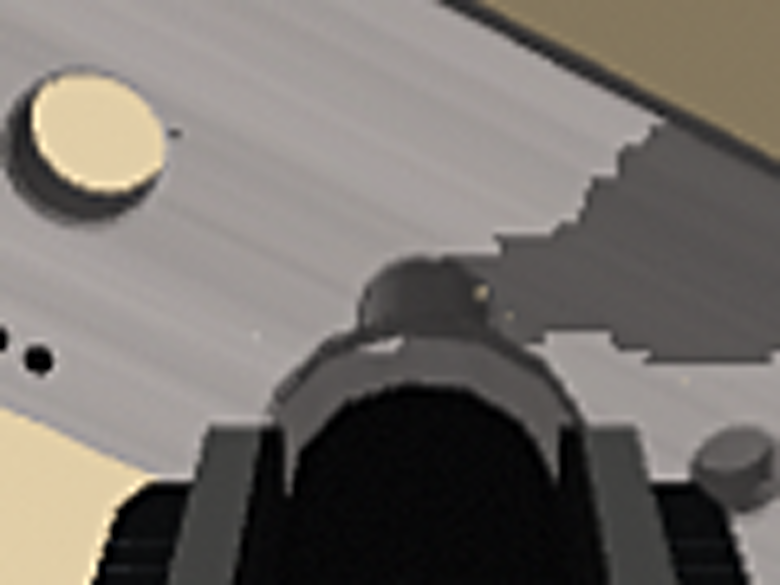

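The shank is 21.6 mm through hole 2 with a snug fit, so it passes. I'll lift it and hover over the smallest hole.

Emit:
carry_out(
  steps=[0,0,0,0,0,10,0,0,0,0,0,0,20,0,0,0,0,0,0,29,0,0,0,0,0,0,29,0,0,0,0,0,0,29,0,0,0,0,-5,-20,29,0,0,0,0,-11.5,-43.5,29,0,0,0,0,-11.5,-43.5,29,0,0,0,0,-11.5,-43.5,27,0,0,0,0,-11.5,-43.5,26,0],
)

```text
t: 15.1
tcp_pos: [0.5062, 0.0846, 0.2322]
ee_rot: [-2.467, 1.944, -0.001]
contact_force: [0.7, -0.6, -1.3]
gripper_width: 0.0253
```

Run:
```python
from h import *
s=status.state();print(s['t'],s['tcp_pos'],s['contact_force'])
im=eyes.read_camera('wrist');cv2.imwrite('pics/w10f.png',im[:,:,::-1]);cv2.imwrite('pics/w10.png',cv2.resize(im[170:260,190:310,::-1],None,fx=6.5,fy=6.5,interpolation=cv2.INTER_CUBIC))
```

```text
15.1 [0.50617801 0.08464092 0.23218481] [ 0.6864571  -0.59260263 -1.25661367]
```

View pics/w10.png

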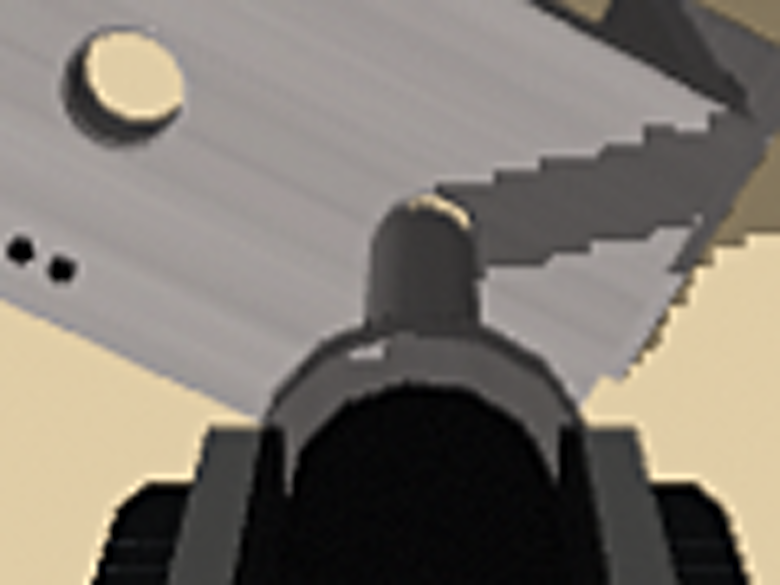

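Hole 3 is now concentric with the foot and just covered by it. I'll press it in 0.5 mm steps.

Emit:
carry_out(
  steps=[0,0,0,0,0,-2,0,0,0,0,0,0,-3,0,0,0,0,0,0,-3.5,0,0,0,0,0,0,-4,0,0,0,0,0,0,-4.5,0,0,0,0,0,0,-4.5,0],
)

```text
t: 15.9
tcp_pos: [0.5062, 0.0847, 0.2278]
ee_rot: [-2.467, 1.943, -0.001]
contact_force: [-0.2, -0.8, 1.2]
gripper_width: 0.0249
```

Emit:
carry_out(
  steps=[0,0,0,0,0,-0.5,0,0,0,0,0,0,-0.5,0,0,0,0,0,0,-0.5,0],
)

```text
t: 16.27
tcp_pos: [0.5064, 0.0847, 0.2277]
ee_rot: [-2.466, 1.943, -0.002]
contact_force: [-1.0, 0.6, 5.0]
gripper_width: 0.0253
```

Emit:
carry_out(
  steps=[0,0,0,0,0,-0.5,0,0,0,0,0,0,-0.5,0,0,0,0,0,0,-0.5,0],
)

```text
t: 16.65
tcp_pos: [0.5065, 0.0847, 0.2276]
ee_rot: [-2.466, 1.943, -0.002]
contact_force: [-1.3, -0.5, 6.1]
gripper_width: 0.0251
```

Run:
```python
from h import *
s=status.state();print(s['t'],s['tcp_pos'],s['contact_force'])
im=eyes.read_camera('wrist');cv2.imwrite('pics/w11.png',cv2.resize(im[170:260,190:310,::-1],None,fx=6.5,fy=6.5,interpolation=cv2.INTER_CUBIC))
im=eyes.read_camera('side');cv2.imwrite('pics/s11.png',cv2.resize(im[140:205,180:250,::-1],None,fx=9,fy=9,interpolation=cv2.INTER_CUBIC))
```

```text
16.65 [0.50654198 0.08470571 0.22760789] [-1.31666369 -0.52850853  6.1120323 ]
```

View pics/w11.png

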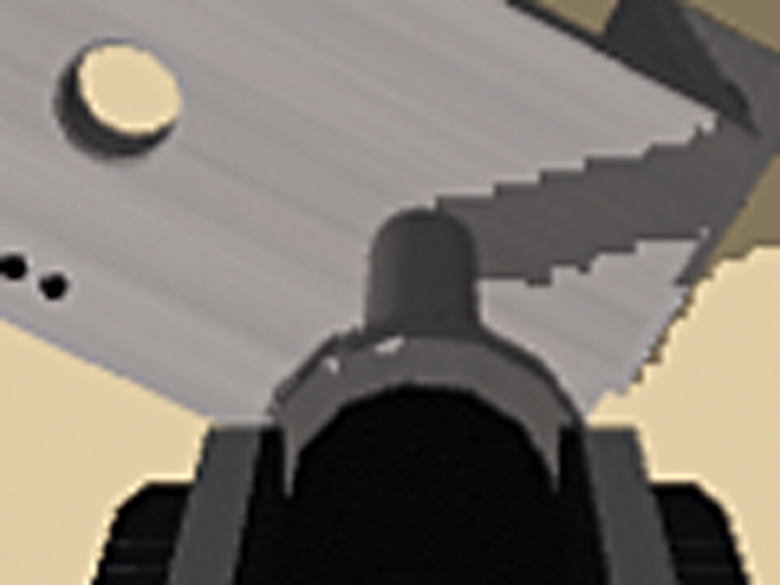

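View pics/s11.png

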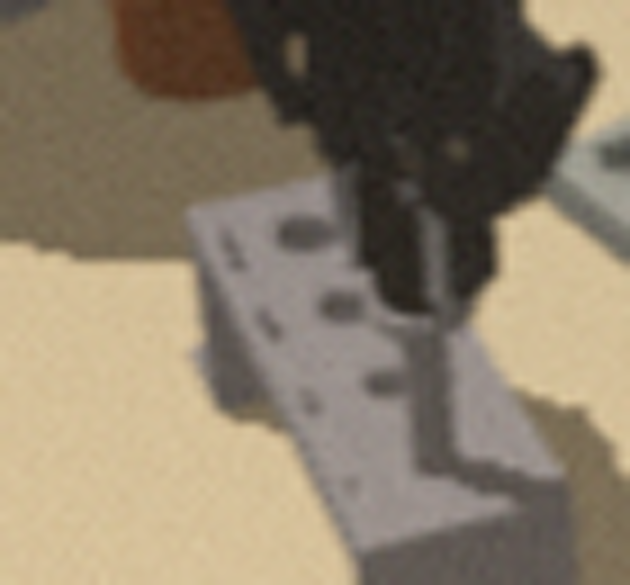

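The smallest hole refuses it. The TCP height stayed at 227.6 mm while the wrist force rose to about 6–8 N, with the foot on hole 3 (435,465 against 433,463). I'll go back to hole 2.

Emit:
carry_out(
  steps=[0,0,0,0,0,4,0,0,0,0,0,0,7,0,0,0,0,0,0,7,0,0,0,0,5,20,7,0,0,0,0,11,43,7,0,0,0,0,11,43,7,0,0,0,0,11,43,6,0,0,0,0,11,43,6,0],
)

```text
t: 17.75
tcp_pos: [0.5174, 0.1271, 0.2335]
ee_rot: [-2.466, 1.944, -0.002]
contact_force: [0.4, 0.2, -1.3]
gripper_width: 0.0251
```

Run:
```python
from h import *
s=status.state();print(s['t'],s['tcp_pos'],s['contact_force'])
im=eyes.read_camera('wrist');cv2.imwrite('pics/w12.png',cv2.resize(im[170:260,190:310,::-1],None,fx=6.5,fy=6.5,interpolation=cv2.INTER_CUBIC))
```

```text
17.75 [0.51737842 0.12710358 0.23346978] [ 0.35457905  0.19683896 -1.27621321]
```

View pics/w12.png

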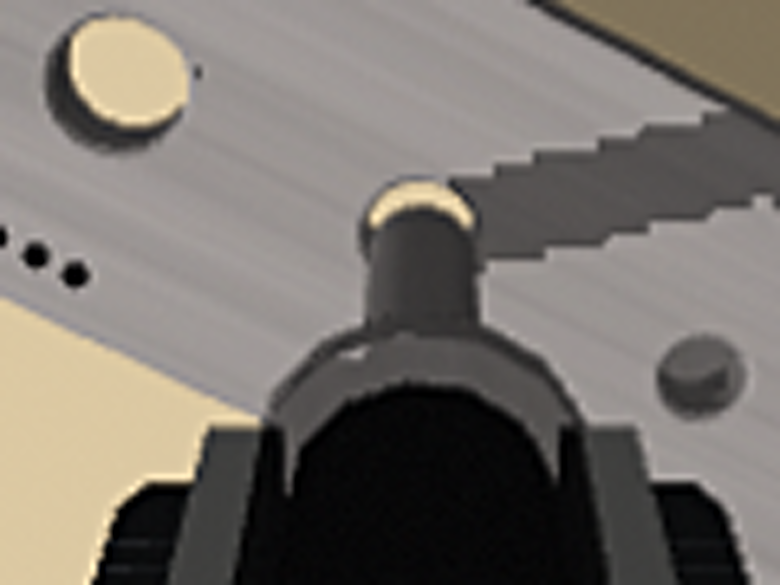

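The wrist view shows the foot about 0.7 mm off from the earlier fit. I'll correct by +0.5,+0.7 and lower.

Emit:
carry_out(
  steps=[0,0,0,0.5,0.7,-2,0,0,0,0,0.5,0.7,-4,0,0,0,0,0.5,0.7,-5,0,0,0,0,0.5,0.7,-6,0,0,0,0,0.5,0.7,-7,0,0,0,0,0.5,0.7,-8,0,0,0,0,0.5,0.7,-9,0,0,0,0,0.5,0.7,-10,0,0,0,0,0.5,0.7,-10,0],
)

```text
t: 18.92
tcp_pos: [0.5179, 0.1278, 0.2235]
ee_rot: [-2.465, 1.944, -0.002]
contact_force: [-0.2, -0.3, -0.8]
gripper_width: 0.0251
```

Emit:
carry_out(
  steps=[0,0,0,0,0,-4,0,0,0,0,0,0,-8,0,0,0,0,0,0,-12,0,0,0,0,0,0,-16,0,0,0,0,0,0,-20,0,0,0,0,0,0,-20,0],
)

```text
t: 19.68
tcp_pos: [0.5178, 0.1278, 0.2031]
ee_rot: [-2.466, 1.944, -0.001]
contact_force: [-1.1, -1.2, -2.6]
gripper_width: 0.0254
```

Emit:
carry_out(
  steps=[0,0,0,0,0,-4,0,0,0,0,0,0,-8,0,0,0,0,0,0,-12,0,0,0,0,0,0,-16,0,0,0,0,0,0,-20,0,0,0,0,0,0,-24,0,0,0,0,0,0,-28,0,0,0,0,0,0,-31,0,0,0,0,0,0,-32,0,0,0,0,0,0,-32,0],
)

```text
t: 20.92
tcp_pos: [0.5177, 0.1278, 0.171]
ee_rot: [-2.466, 1.944, -0.001]
contact_force: [-1.5, -2.1, -2.8]
gripper_width: 0.0252
```

Emit:
carry_out(
  steps=[0,0,0,0,0,-1,0,0,0,0,0,0,-1.5,0,0,0,0,0,0,-2,0,0,0,0,0,0,-2.5,0,0,0,0,0,0,-2.5,0,0,0,0,0,0,-2.5,0],
)

```text
t: 21.68
tcp_pos: [0.5177, 0.1278, 0.1684]
ee_rot: [-2.466, 1.944, -0.001]
contact_force: [-0.5, -2.2, 0.1]
gripper_width: 0.0252
```

Run:
```python
from h import *
s=status.state();print(s['t'],s['tcp_pos'],s['contact_force'])
im=eyes.read_camera('side');cv2.imwrite('pics/s13.png',cv2.resize(im[140:205,180:250,::-1],None,fx=9,fy=9,interpolation=cv2.INTER_CUBIC))
```

```text
21.675 [0.51772727 0.12780009 0.16841147] [-0.53445461 -2.16962339  0.06823049]
```

View pics/s13.png

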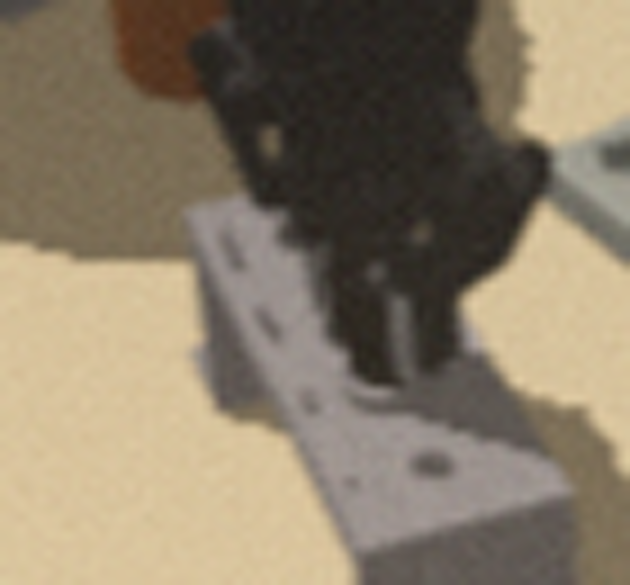

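The force went from -2.8 to about 0 N and the collar shows on the plate, so it is home. I'll release and lift straight up.

Emit:
carry_out(
  steps=[0,0,0,0,0,-0.4,0,0,0,0,0,0,-0.4,0.5,0,0,0,0,0,-0.4,0.8,0,0,0,0,0,0,0.8,0,0,0,0,0,0,0.8,0,0,0,0,0,20,0.8,0,0,0,0,0,60,0.8,0,0,0,0,0,100,0.8,0,0,0,0,0,120,0.8,0,0,0,0,0,120,0.8],
)

```text
t: 22.98
tcp_pos: [0.5181, 0.1279, 0.2896]
ee_rot: [-2.464, 1.943, -0.004]
contact_force: [-0.0, -0.4, -0.7]
gripper_width: 0.0683
```

Run:
```python
from h import *
s=status.state();print(s['t'],s['tcp_pos'],s['contact_force'],s['gripper_width'])
im=eyes.read_camera('side');cv2.imwrite('pics/s14f.png',im[:,:,::-1]);cv2.imwrite('pics/s14.png',cv2.resize(im[130:240,180:380,::-1],None,fx=4,fy=4,interpolation=cv2.INTER_CUBIC))
im=eyes.read_camera('wrist');cv2.imwrite('pics/w14.png',im[:,:,::-1])
print('exp grip top/collar base', [(proj('side',(.5177,.1278,z))-[179.5,129.5])*4 for z in (.127,.085)],[proj('wrist',(.5177,.1278,z)) for z in (.127,.091)])
```

```text
22.975 [0.51813803 0.12787342 0.28956779] [-0.04355505 -0.3848649  -0.69483355] 0.06834729601756065
exp grip top/collar base [array([169.69112235, 161.68997506]), array([174.10740474, 208.38051573])] [array([254.54310821, 201.06723009]), array([254.5206328 , 189.61488886])]
```

View pics/s14.png

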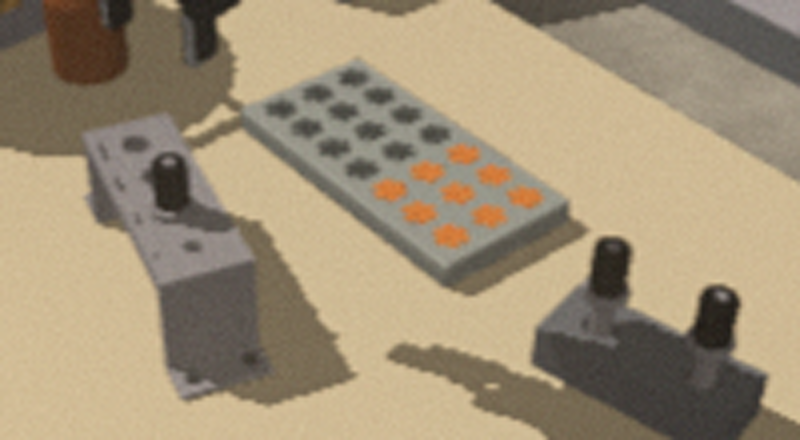

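View pics/w14.png

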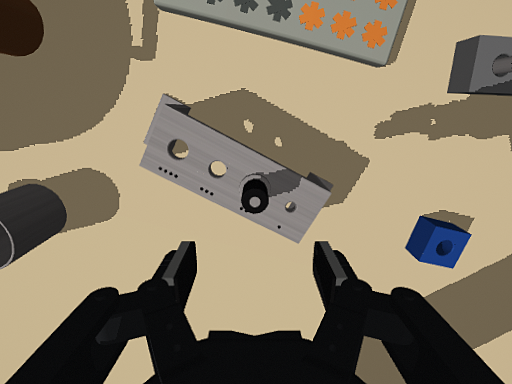

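The piston stands upright in hole 2. Its grip top is at (254,202) in wrist against (254.5,201) expected for fully home, and at (169,160) against (170,162) in side. The rack pistons are undisturbed and the gripper is clear, so I'm handing it in.

```bash
python3 -c "
from cell import workorder
print(workorder.job_done())"
```

```text
the job is handed in; nothing more can be done
None
```

The piston from the blue stand sized as the 14 mm one, and I left it fully home in the third (15 mm) hole with its collar on the plate. I handed the job in at about 23 s of the 72 s allowed; no verdict is reported.

- **Gauging:** it passed the 21, 18 and 15 mm holes, its foot going 21 to 24 mm below the top face each time. The 12 mm hole refused it at about 6 to 8 N, with no further travel.
- **Last checks:** the side and wrist views put the grip top within about 0.5 mm of where it should be sideways. Its height matches fully home to about 0.4 px in the side view and 1 px in the wrist view. The piston looks upright, the two rack pistons still stand, and the gripper is about 120 mm clear and touching nothing.
- **Mishaps and disagreements:** one move call was refused because a row had an extra number, and nothing moved. The wrist camera's hole positions differed from the fixed cameras' by 2 to 3 mm. I therefore aligned by comparing the shank with the hole in the same picture.

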